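# Cap the paint jar and start the jar shaker

## Robot

A 6-joint arm with a two-finger parallel gripper is mounted at the origin on a cart in front of the work surface, level with it; the furniture and walls round the work are solid. World frame = base frame: x ahead of the robot, y to its left, z up, the work surface at z = 0. Lengths are in m, angles in rad, forces in N, time in s.
With the tool pointing down it reaches from about 0.325 to 0.75 m from the base axis. Payload 7.6 kg.
Tool frame: the origin (TCP) lies between the finger pads; the fingertips stand env.tcp_to_tips ahead of it and the grasp point (between the pads) lies 2 mm behind it (env.tcp_to_tips is the distance from the TCP to the fingertips, in m); z points along the fingers, x is the direction in which the jaws open and shut, and the axes are right-handed (so a half turn about z gives the same grasp; the last joint's range is limited). The gripper opens to 85 mm and grips with 20 to 120 N. Pads are 22 mm wide; open, the fingers measure 114 mm over their backs; the gripper's body (76 mm by 85 mm) begins 54 mm behind the grasp point. The pads swing forward as they close: fully open they stand 13 mm farther back than shut.
Start: joints at [1.178, 0.052, 1.401, -0, 1.689, -0.07], TCP at [0.167, 0.498, 0.248] pointing down, gripper open.
Joint ranges: [-2.9, 2.9], [-0.91, 2.17], [0.12, 2.37], [-1.06, 4.2], [0.26, 2.73], [-2.93, 2.93]. Speed limits (rad/s): [2.57, 2.57, 3.01, 3.14, 3.14, 3.14].

## Interface

Orientations are given as a unit quaternion [x, y, z, w].
In Python, from rig import env gives the robot as it stands.
- The arm moves only by the tool move_arm, never from a script. Its argument "rows" is a list of rows, each a list of 3 entries, a list of its own where there are three numbers: the opening in per cent of the stroke, from 0 (shut) to 100 (fully open), then the shift along the tool's x, y, z in m, then the turn about the tool's z in rad. In form: [[grip, [tx, ty, tz], roll], ...]. A call has 1 to 12 rows; each row is the pose to reach, as a shift and turn from the pose commanded when the call began, along the tool's axes at that moment; what a row does not reach only later rows make up. A row lasts 1/12 s, in which the tool goes at most 41.7 mm and 7.16 degrees, less where a joint would pass 70% of its speed; a pose out of reach is approached as far as the arm can. A call with a gripper value outside its range is refused whole. The fingers move at their own pace and stop on an object; "newtons" is the grip in N (left out, the last holds). Time passes only in rows, so rows that repeat a pose let the fingers close. It gives the time, the measured TCP pose, the force and the opening at its end, in the units of the state.
- env.sense(): the state, without advancing time (a new reading comes with each control period).
- env.grab_frame(name): name is "side" or "top"; returns (picture, depth): 384x512x3 uint8, blue, green, red; 384x512 float32, m along the optical axis (not along the pixel's ray), 0 where there is no reading.
- env.camera_params(name): a dict with "fx", "fy", "cx", "cy" (pixels), "origin" and "rotation" of the camera in the world. Camera axes: x right, y down, z forward; pixel columns grow to the right and rows downward; lengths in m; the calibration is good to about 2 mm. A picture is of the moment at which its call begins. camera_params takes no time and is no camera call.
- env.finish_job(): hands the job in, once; it reports no verdict.
The state is a dict: "time_s": time; "joint_positions": joint angles; "qvel": joint speeds; "joint_torque": joint torques, N m; "eef_pos": TCP position; "orientation": TCP orientation; "contact_force": force on the tool from outside, world axes, zero at the start; "wrist_torque": the same for the moment, N m; "opening": finger opening in m.
Only numpy, scipy, OpenCV 4.12 (cv2) and the standard library are available. Lean on these libraries where they do the work, as an engineer would, in place of code of your own. Each camera call takes 0.05 s, during which the arm holds its last target.

## Task

The jar with the yellow cap is not closed yet: screw its cap fully home, and only then start the jar shaker by pressing the green button on the control box all the way down and letting it go. Leave the black cap and the red button alone, and don't knock the things standing about.

Things in the scene. Friction and masses are not known exactly. Their poses are not given: they have to be found in the camera images.
- shaker: Jar shaker: grey base 205 x 112 mm with an aluminium deck 52 mm above the bench, fixed to the bench. Origin: centre of its underside; x along its long side. Two grey jar seats (16 mm high) lie on the deck at x = -55 and +55 mm; one holds the jar with the yellow cap, the other the jar with the black cap, either way round.
- jar_yellow_cap_top (a point): Centre of the flat top face of the yellow screw cap (ribbed, round, 45 mm diameter, 26 mm tall, contrasting radial line on top), on the cap's axis; z up. The point is 131 mm above the bench with the cap home. Grip the cap across its diameter from above. Below it is a blue jar, 44 mm wide and 52 mm to the shoulder, standing upright and held fast in a seat of the shaker so that it neither turns nor lifts.
- jar_yellow_cap (a joint): Screw joint of the yellow cap, rad. 0 = screwed fully home (hard stop); positive = unscrewed, anticlockwise seen from above, up to 3.4. Close it by turning clockwise from above; the cap sinks 0.95 mm per rad as it closes. About 0.06 N m of friction; it stays where it is left. With the cap home the contrasting line on its top points to the small upright white tick on the jar's side. It starts 1.3 to 2.3 rad open.
- jar_black_cap_top (a point): Centre of the flat top face of the black screw cap (ribbed, round, 45 mm diameter, 26 mm tall, contrasting radial line on top), on the cap's axis; z up. The point is 131 mm above the bench with the cap home. Grip the cap across its diameter from above. Below it is a blue jar, 44 mm wide and 52 mm to the shoulder, standing upright and held fast in a seat of the shaker so that it neither turns nor lifts.
- jar_black_cap (a joint): Screw joint of the black cap, rad. 0 = screwed fully home (hard stop); positive = unscrewed, anticlockwise seen from above, up to 3.4. Close it by turning clockwise from above; the cap sinks 0.95 mm per rad as it closes. About 0.06 N m of friction; it stays where it is left. With the cap home the contrasting line on its top points to the small upright white tick on the jar's side. It starts home, and is to be left so.
- control: Control box: grey box 62 x 135 mm, 86 mm tall, fixed to the bench; origin at the centre of its underside, z up. Two round push buttons in black housings on its top, 68 mm apart: green towards its -y (the right, seen from the robot), red towards its +y; a green pilot lamp between them.
- start_button_top (a point): Centre of the top of the green start button (28 mm diameter), which is pressed straight down.
- start_button (a joint): Green start button, m. 0 = up, 0.006 = fully down. Spring return; about 5 N holds it fully down.
- stop_button_top (a point): Centre of the top of the red stop button (28 mm diameter).
- stop_button (a joint): Red stop button, m. 0 = up, 0.006 = fully down; to be left alone.
- bottle_small: Small brown glass bottle, 40 mm wide, 74 mm tall, loose; a bystander. Origin: centre of its underside.
- bowl: White porcelain bowl with blue pattern, 115 mm wide, 56 mm tall, loose; a bystander. Origin: centre of its underside.
- dish: Small glazed paint dish, 65 mm wide, 26 mm tall, loose; a bystander. Origin: centre of its underside.
- scraper: Pale grey pen-shaped scraper, 118 mm long, 8 mm thick, lying loose; a bystander. Origin: centre of its underside.

How it is judged:
On the way, in this order (a step that is already met when the one before it is completed fails the run):
1. the yellow cap is screwed home (value of joint jar_yellow_cap below 0.12 rad), for 0.2 s.
2. the green button is pressed fully down (value of joint start_button above 0.005 m), for 0.05 s.
At the end, for the whole second after the job is handed in: The yellow cap is home (within 0.12 rad of its stop), the black cap is still home (within 0.12 rad), and both buttons are up again (within 1.5 mm) (value of joint each of jar_yellow_cap, jar_black_cap below 0.12 rad and value of joint each of start_button, stop_button below 0.0015 m); the robot touches nothing.
It fails at once if the green button is pressed (more than 2.5 mm) while the yellow cap is still open (more than 0.2 rad) (value of joint start_button above 0.0025 m and value of joint jar_yellow_cap above 0.2 rad).
It fails at once if the red button is pressed (more than 2.5 mm) (value of joint stop_button above 0.0025 m).
It fails at once if the black cap is turned more than 0.2 rad (value of joint jar_black_cap above 0.2 rad).
It fails at once if a loose bystander (bottle, bowl, dish, scraper) is moved more than 30 mm (distance of any of bottle_small, bowl, dish, scraper from where it was at the start of the episode above 0.03 m).
It also fails if it takes over 48 s, if anything falls off the work surface, if the arm or the gripper's body presses on something with over 40 N, if the wrist force passes 120 N, or if a joint passes its speed limit or range.

## Working session

There is one attempt and no reset: what is moved stays moved. The work goes in short steps, Python scripts to look and compute and a tool call to move; the robot and the scene stay as the last step left them, time stands still between calls to the robot, and variables do not carry over. Pictures are saved under pics/ and viewed, and the job is handed in when it is done.

Besides the shell and the picture viewer there is one more tool, called after "Emit:" by a JSON object that holds its "api" and its "payload". move_arm: Moves the arm, as the interface text tells. Its arguments: {"type":"object","properties":{"rows":{"type":"array"},"newtons":{"type":"number"}},"required":["rows"]}

```bash
mkdir -p pics; ls; python3 - <<'E'
from rig import env
import cv2
print(env.sense(), env.tcp_to_tips)
for n in ("side","top"):
    im,d=env.grab_frame(n); cv2.imwrite(f"pics/{n}0.png",im)
    import numpy as np; np.save(f"pics/{n}0.npy",d); print(n,env.camera_params(n))
E
```

```text
pics
{'time_s': 0.0, 'joint_positions': array([ 1.17770658e+00,  5.28349252e-02,  1.40173015e+00,  2.27967489e-05,
        1.68858757e+00, -7.02545616e-02]), 'qvel': array([ 0.00014376,  0.00026468, -0.00062511,  0.00030929, -0.00200682,
       -0.00309618]), 'joint_torque': array([-2.85555398e-04, -3.81667686e+01, -3.60187840e+01, -7.92252604e-05,
        6.34436379e-03,  1.68166673e-05]), 'eef_pos': array([0.1664053 , 0.4976435 , 0.24747063]), 'orientation': array([ 8.11558137e-01,  5.84271154e-01, -6.69397734e-04,  4.00541642e-04]), 'contact_force': array([-0.17885299, -0.08470825, -0.22728273]), 'wrist_torque': array([0.02672109, 0.02484112, 0.02606526]), 'opening': 0.08593214158440729} 0.017
side {'fx': 387.69172143745146, 'fy': 387.69172143745146, 'cx': 257.4671367008859, 'cy': 189.0368092745903, 'origin': array([0.27687787, 0.57868574, 0.54802066]), 'rotation': array([-0.20048616,  0.85128984, -0.47277433,  0.10768164])}
top {'fx': 426.1801196452715, 'fy': 426.1801196452715, 'cx': 262.2771470733499, 'cy': 182.29978963348535, 'origin': array([ 0.37402606, -0.05285488,  1.16021933]), 'rotation': array([ 0.70847641, -0.69761399,  0.07618823, -0.07477476])}
```

View pics/side0.png

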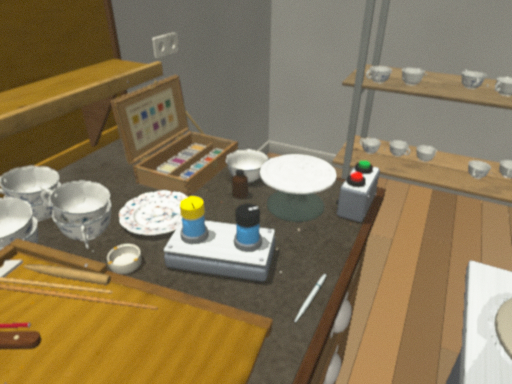

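View pics/top0.png

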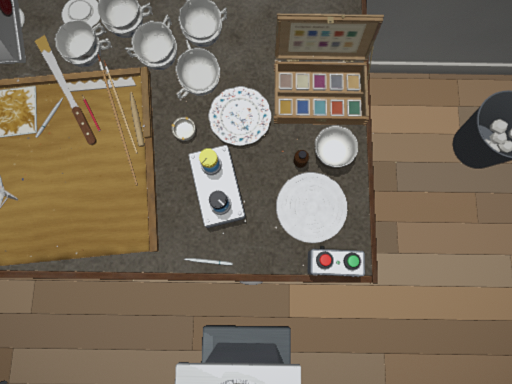

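The side view shows the yellow cap at about (192,203), the black cap at (247,215), and the control box at (358,190) with the red button nearer and the green one farther. In the top view the caps are at (209,158) and (219,202), and the green button is at (353,261).

```bash
cat > h.py <<'E'
import numpy as np, cv2
from scipy.spatial.transform import Rotation as R
from rig import env
def cam(n):
    p=env.camera_params(n); return p,R.from_quat(p['rotation']).as_matrix()
def ray(n,u,v,z):
    p,M=cam(n); d=M@np.array([(u-p['cx'])/p['fx'],(v-p['cy'])/p['fy'],1]); o=p['origin']
    return o+d*(z-o[2])/d[2]
def proj(n,X):
    p,M=cam(n); c=M.T@(np.array(X)-p['origin']); return np.array([c[0]/c[2]*p['fx']+p['cx'],c[1]/c[2]*p['fy']+p['cy']])
def pts(n,d):
    p,M=cam(n); v,u=np.indices(d.shape); c=np.stack([(u-p['cx'])/p['fx']*d,(v-p['cy'])/p['fy']*d,d],-1)
    return c@M.T+p['origin']
E
python3 - <<'E'
from h import *
for n in ("top","side"):
    im=cv2.imread(f"pics/{n}0.png"); d=np.load(f"pics/{n}0.npy"); P=pts(n,d); hsv=cv2.cvtColor(im,cv2.COLOR_BGR2HSV)
    ok=(d>0)
    H,S,V=[hsv[...,i].astype(int) for i in range(3)]
    box={'top':dict(y=(190,140,225,185),b=(200,185,240,225),g=(340,245,370,275),r=(310,245,340,275)),'side':dict(y=(170,185,215,250),b=(230,195,265,255),g=(350,150,385,180),r=(340,165,370,195))}[n]
    m={'y':(H>22)&(H<36)&(S>150),'b':(V<70),'g':(H>45)&(H<75)&(S>140),'r':((H<8)|(H>172))&(S>150)}
    for k,(a,b,c,e) in box.items():
        M=np.zeros_like(ok);M[b:e,a:c]=m[k][b:e,a:c]; M&=ok
        q=P[M]; zt=np.percentile(q[:,2],95); t=q[q[:,2]>zt-0.006]
        print(n,k,M.sum(),'ztop',zt.round(4),'mean',t.mean(0).round(4),'mid',((t.max(0)+t.min(0))/2).round(4),'ext',(np.ptp(t,axis=0)).round(3))
    x=im[130:240,170:260] if n=='top' else im[180:290,150:290]
    cv2.imwrite(f"pics/{n}0z.png",cv2.resize(x,None,fx=5,fy=5,interpolation=cv2.INTER_CUBIC))
    a=P
    for u,v in ([(336,147),(302,157),(183,128),(208,262),(312,207)] if n=='top' else []): print(u,v,P[v,u].round(3))
E
```

```text
top y 19 ztop 0.1306 mean [0.6435 0.0794 0.1279] mid [0.6467 0.0797 0.1287] ext [0.018 0.032 0.008]
top b 119 ztop 0.1301 mean [0.5423 0.0464 0.1287] mid [0.5458 0.0536 0.1285] ext [0.028 0.041 0.008]
top g 13 ztop 0.1076 mean [ 0.4039 -0.2812  0.1061] mid [ 0.4069 -0.2774  0.1063] ext [0.017 0.025 0.004]
top r 107 ztop 0.1098 mean [ 0.4123 -0.2094  0.1071] mid [ 0.413  -0.2088  0.1075] ext [0.026 0.025 0.007]
336 147 [ 0.731 -0.26   0.004]
302 157 [ 0.681 -0.157  0.072]
183 128 [0.78  0.175 0.003]
208 262 [0.405 0.088 0.008]
312 207 [ 0.543 -0.18   0.096]
side y 464 ztop 0.1351 mean [0.6567 0.0875 0.1335] mid [0.6589 0.0849 0.1328] ext [0.045 0.045 0.007]
side b 501 ztop 0.1335 mean [0.5523 0.0622 0.1319] mid [0.5528 0.0574 0.131 ] ext [0.043 0.044 0.007]
side g 61 ztop 0.1099 mean [ 0.4087 -0.2723  0.108 ] mid [ 0.4089 -0.2748  0.1072] ext [0.024 0.024 0.006]
side r 98 ztop 0.11 mean [ 0.4103 -0.2054  0.1082] mid [ 0.4104 -0.2099  0.1075] ext [0.024 0.028 0.006]
```

View pics/top0z.png

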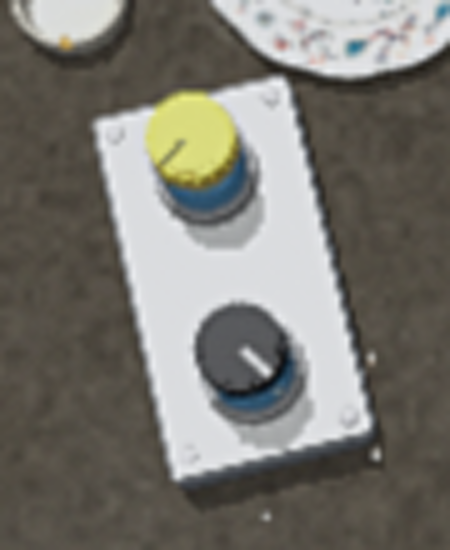

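View pics/side0z.png

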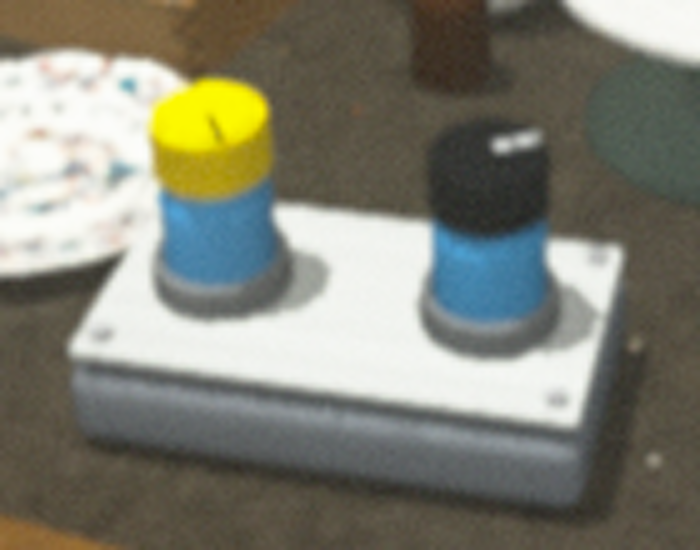

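```bash
python3 - <<'E'
from h import *
im=cv2.imread("pics/top0.png");hsv=cv2.cvtColor(im,cv2.COLOR_BGR2HSV)
def fit(n,mask,z,show=1):
    c=max(cv2.findContours(mask.astype(np.uint8),cv2.RETR_EXTERNAL,cv2.CHAIN_APPROX_NONE)[0],key=cv2.contourArea)
    W=np.array([ray(n,u,v,z)[:2] for u,v in c[:,0]])
    (x,y),r=cv2.minEnclosingCircle(W.astype(np.float32)); 
    A=np.c_[2*W,np.ones(len(W))]; s=np.linalg.lstsq(A,(W**2).sum(1),rcond=None)[0]
    e=cv2.fitEllipse(c); print(n,'lsq',s[:2].round(4),'r',np.sqrt(s[2]+s[0]**2+s[1]**2).round(4),'enc',round(x,4),round(y,4),round(r,4),'px',np.round(e[0],1))
def box(m,b): M=np.zeros_like(m);M[b[1]:b[3],b[0]:b[2]]=m[b[1]:b[3],b[0]:b[2]];return M
for n in ("top","side"):
    im=cv2.imread(f"pics/{n}0.png");hsv=cv2.cvtColor(im,cv2.COLOR_BGR2HSV);H,S,V=[hsv[...,i].astype(int) for i in range(3)]
    y=(H>20)&(H<38)&(S>70)&(V>(195 if n=='top' else 215))
    g=(H>45)&(H<80)&(S>90)&(V>(80)); r=((H<10)|(H>170))&(S>110)
    b=dict(top=((190,140,225,185),(340,245,368,275),(312,245,340,275)),side=((170,185,215,250),(350,150,385,180),(340,165,370,195)))[n]
    print('yellow');fit(n,box(y,b[0]),0.1328)
    print('green');fit(n,box(g,b[1]),0.109)
    print('red');fit(n,box(r,b[2]),0.109)
    k=(V<(110 if n=='top' else 60))
a=[ray('top',u,v,.052) for u,v in [(189.3,154),(228,145.5),(205.2,226),(244,217)]]
print(np.mean(a,0)); d=np.array([a[0]+a[1]-a[2]-a[3]])[0]; print('long yaw',np.arctan2(d[1],d[0]),np.linalg.norm(d)/2)
c=np.mean(a,0);u=d/np.linalg.norm(d);print('seat',c+.055*u,c-.055*u)
t=env.sense(); print(t['time_s'])
im=cv2.imread("pics/side0.png"); cv2.imwrite("pics/ctl.png",cv2.resize(im[140:230,320:400],None,fx=6,fy=6,interpolation=cv2.INTER_CUBIC))
E
```

```text
yellow
top lsq [0.6617 0.0841] r 0.0188 enc 0.6603 0.0845 0.0216 px [207.7 156.3]
green
top lsq [ 0.4114 -0.2758] r 0.0137 enc 0.4113 -0.2761 0.0148 px [352.7 260.6]
red
top lsq [ 0.4128 -0.2088] r 0.0139 enc 0.4128 -0.2088 0.0149 px [325.1 259.5]
yellow
side lsq [0.6621 0.0827] r 0.0207 enc 0.6617 0.0832 0.0235 px [190.4 202.5]
green
side lsq [ 0.4088 -0.2689] r 0.0176 enc 0.4091 -0.2689 0.0209 px [363.9 164.1]
red
side lsq [ 0.4099 -0.2039] r 0.02 enc 0.4104 -0.2046 0.0262 px [356.5 176.3]
[0.60560602 0.06815698 0.052     ]
long yaw 0.250870210583616 0.2002105993155125
seat [0.65888434 0.08181057 0.052     ] [0.5523277 0.0545034 0.052    ]
0.1
```

View pics/ctl.png

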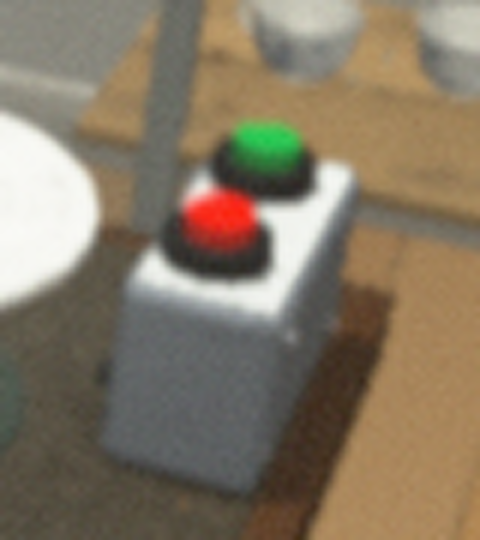

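Emit:
{"api": "move_arm", "payload": {"rows": [[100, [-0.02, 0.05, 0], 0], [100, [-0.04, 0.1, 0], 0], [100, [-0.055, 0.14, 0], 0], [100, [-0.07, 0.18, 0], 0], [100, [-0.085, 0.215, 0], 0], [100, [-0.1, 0.25, 0], 0], [100, [-0.115, 0.29, 0], 0], [100, [-0.13, 0.33, 0], 0], [100, [-0.145, 0.37, 0], 0], [100, [-0.16, 0.41, 0], 0], [100, [-0.175, 0.445, 0], 0], [100, [-0.19, 0.48, 0], 0]], "newtons": 30}}

```text
time_s: 1.1
eef_pos: [0.5504, 0.1745, 0.2478]
orientation: [0.812, 0.584, -0.0, -0.0]
contact_force: [0.1, 0.2, 0.3]
opening: 0.0855
```

Emit:
{"api": "move_arm", "payload": {"rows": [[100, [-0.015, 0.035, 0], 0], [100, [-0.03, 0.07, 0], 0], [100, [-0.04, 0.1, 0], 0], [100, [-0.047, 0.12, 0], 0], [100, [-0.047, 0.12, 0.02], 0], [100, [-0.047, 0.12, 0.04], 0], [100, [-0.047, 0.12, 0.04], 0], [100, [-0.047, 0.12, 0.04], 0]]}}

```text
time_s: 1.77
eef_pos: [0.6474, 0.0935, 0.2066]
orientation: [0.812, 0.584, -0.002, -0.001]
contact_force: [0.2, -0.4, 0.6]
opening: 0.0854
```

```bash
python3 - <<'E'
from h import *
s=env.sense();print(s['eef_pos'],s['joint_positions'],s['orientation'])
for n in ("side","top"):
    im,d=env.grab_frame(n); p=proj(n,s['eef_pos']); u,v=p.astype(int); print(n,p)
    x=im[v-50:v+60,u-70:u+70]
    cv2.imwrite(f"pics/{n}1.png",cv2.resize(x,None,fx=5,fy=5,interpolation=cv2.INTER_CUBIC))
o=R.from_quat(s['orientation']).as_matrix(); print(o.T@(np.array([.661,.083,.123])-s['eef_pos']))
E
```

```text
[0.64744404 0.09352295 0.20663119] [ 8.69790739e-02  4.38227318e-01  1.03215848e+00  1.00448115e-04
  1.67501795e+00 -1.16099616e+00] [ 0.81155058  0.58427907 -0.00161176 -0.00101774]
side [190.29900488 172.9908763 ]
top [199.54503991 153.44405107]
[-0.00555973  0.01648957  0.08358143]
```

View pics/side1.png

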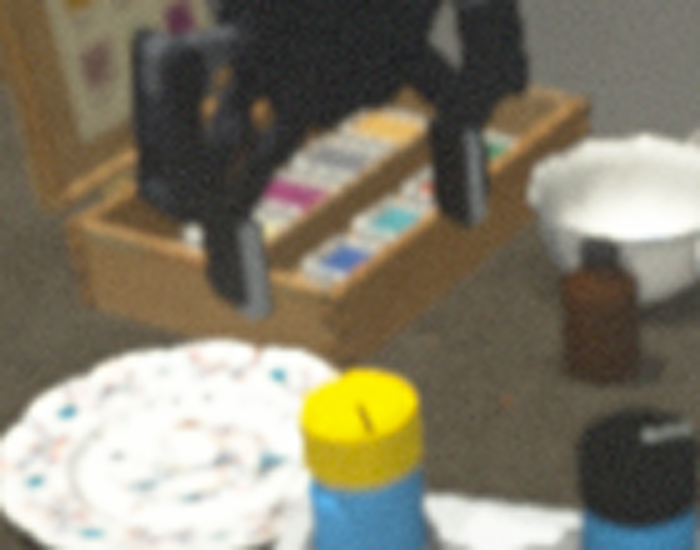

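View pics/top1.png

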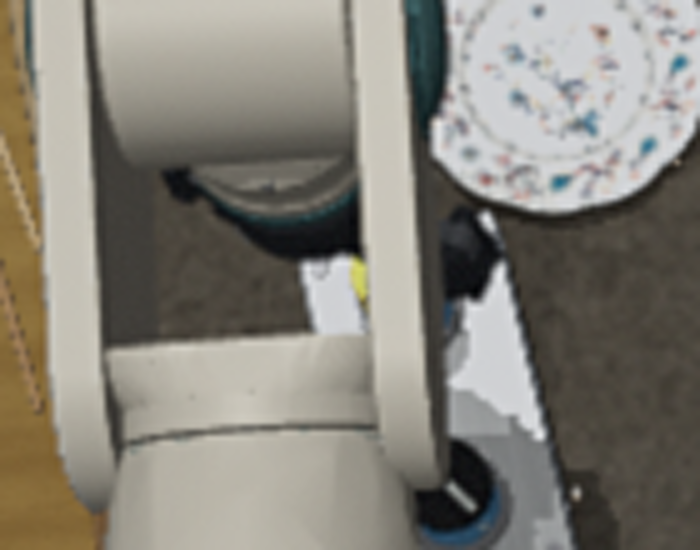

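Emit:
{"api": "move_arm", "payload": {"rows": [[100, [0, 0, 0], 0], [100, [0, 0, 0], 0]]}}

```text
time_s: 2.03
eef_pos: [0.6485, 0.0939, 0.21]
orientation: [0.811, 0.584, 0.001, 0.001]
contact_force: [0.3, 0.6, -0.1]
opening: 0.0855
```

Emit:
{"api": "move_arm", "payload": {"rows": [[100, [-0.0064, 0.0153, 0.01], 0], [100, [-0.0064, 0.0153, 0.03], 0], [100, [-0.0064, 0.0153, 0.05], 0], [100, [-0.0064, 0.0153, 0.07], 0], [100, [-0.0064, 0.0153, 0.088], 0], [100, [-0.0064, 0.0153, 0.088], 0], [100, [-0.0064, 0.0153, 0.088], 0]]}}

```text
time_s: 2.62
eef_pos: [0.6603, 0.0828, 0.1202]
orientation: [0.811, 0.584, -0.0, -0.0]
contact_force: [-0.2, -0.3, 0.5]
opening: 0.0854
```

```bash
python3 - <<'E'
from h import *
s=env.sense();print(s['eef_pos'],s['joint_positions'],s['contact_force'])
for n in ("side",):
    im,d=env.grab_frame(n); u,v=193,210
    x=im[v-60:v+50,u-70:u+70]
    cv2.imwrite(f"pics/{n}2.png",cv2.resize(x,None,fx=5,fy=5,interpolation=cv2.INTER_CUBIC))
E
```

```text
[0.6603314  0.08276171 0.12022953] [ 6.91703453e-02  5.16276565e-01  1.10208969e+00  9.45233102e-05
  1.52440162e+00 -1.17900265e+00] [-0.17579656 -0.25709772  0.5107058 ]
```

View pics/side2.png

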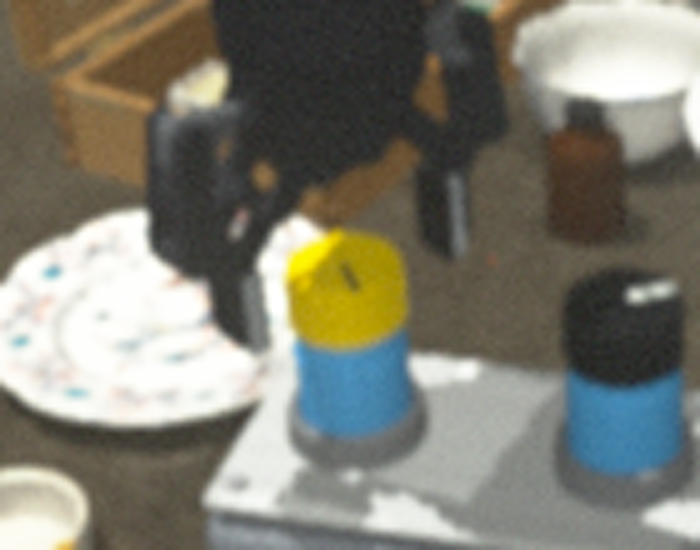

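Side view: the cap, at (348,275) in the crop, sits between the left finger at (240,310) and the right finger at (440,220). I'll close the gripper now.

Emit:
{"api": "move_arm", "payload": {"rows": [[40, [0, 0, 0], 0], [40, [0, 0, 0], 0], [40, [0, 0, 0], 0], [40, [0, 0, 0], 0], [40, [0, 0, 0], 0], [40, [0, 0, 0], 0]], "newtons": 30}}

```text
time_s: 3.17
eef_pos: [0.6613, 0.0834, 0.122]
orientation: [0.811, 0.585, 0.002, 0.0]
contact_force: [1.3, 3.3, 5.7]
opening: 0.0443
```

Emit:
{"api": "move_arm", "payload": {"rows": [[40, [0, 0, 0], 0.1], [40, [0, 0, 0.0002], 0.2], [40, [0, 0, 0.0003], 0.3], [40, [0, 0, 0.0004], 0.4], [40, [0, 0, 0.0005], 0.5], [40, [0, 0, 0.0006], 0.6], [40, [0, 0, 0.0007], 0.7], [40, [0, 0, 0.0008], 0.8], [40, [0, 0, 0.0009], 0.9], [40, [0, 0, 0.001], 1.0], [40, [0, 0, 0.001], 1.0]]}}

```text
time_s: 4.08
eef_pos: [0.6614, 0.0835, 0.121]
orientation: [0.993, 0.121, 0.002, -0.001]
contact_force: [0.9, 4.1, 5.2]
opening: 0.0442
```

```bash
python3 - <<'E'
from h import *
s=env.sense();print(s['eef_pos'],s['joint_positions'],s['contact_force'],s['wrist_torque'],s['joint_torque'][5])
for n in ("side",):
    im,d=env.grab_frame(n); u,v=193,210
    x=im[v-60:v+50,u-70:u+70]
    cv2.imwrite(f"pics/{n}3.png",cv2.resize(x,None,fx=5,fy=5,interpolation=cv2.INTER_CUBIC))
E
```

```text
[0.66141239 0.08352508 0.12100079] [ 6.97542165e-02  5.15555527e-01  1.10149781e+00  1.22847988e-03
  1.52114135e+00 -1.73718207e-01] [0.85076584 4.1443826  5.1666508 ] [ 0.63372737 -0.11142484 -0.07205304] 1.2320563942193985
```

View pics/side3.png

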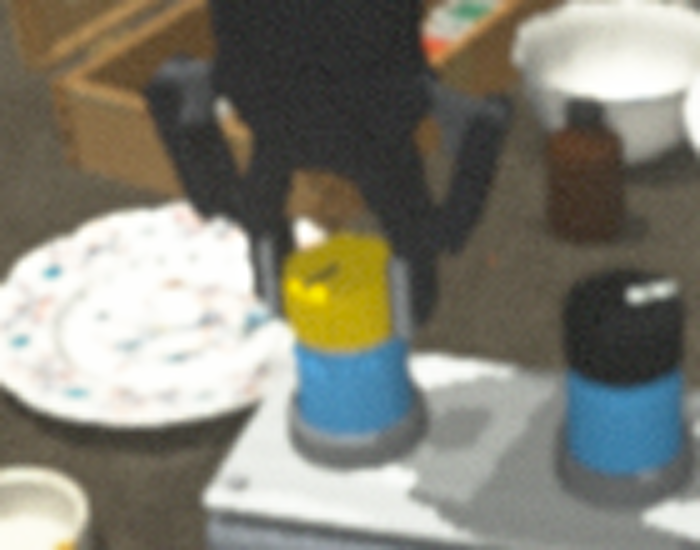

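The line turned with the cap and now points left and down, with its tip near (300,285). The turning torque is 0.07 N·m, so the cap is still running free.

Emit:
{"api": "move_arm", "payload": {"rows": [[40, [0, 0, 0.0001], 0.1], [40, [0, 0, 0.0002], 0.2], [40, [0, 0, 0.0003], 0.3], [40, [0, 0, 0.0003], 0.3]]}}

```text
time_s: 4.47
eef_pos: [0.6615, 0.0836, 0.1207]
orientation: [1.0, -0.028, 0.002, -0.001]
contact_force: [1.8, 4.1, 6.4]
opening: 0.0442
```

```bash
python3 -c "
from h import *
s=env.sense();print(s['joint_positions'][5],s['contact_force'],s['wrist_torque'],s['joint_torque'][5])"
```

```text
0.1262883991003909 [1.76527589 4.10120248 6.37845558] [ 0.60441567 -0.22825795 -0.07599806] 1.2308437004685402
```

Emit:
{"api": "move_arm", "payload": {"rows": [[40, [0, 0, 0.0001], 0.1], [40, [0, 0, 0.0002], 0.2], [40, [0, 0, 0.0002], 0.2]]}}

```text
time_s: 4.72
eef_pos: [0.6615, 0.0835, 0.1206]
orientation: [0.992, -0.128, 0.002, -0.001]
contact_force: [2.2, 3.9, 5.4]
opening: 0.0439
```

```bash
python3 -c "
from h import *
s=env.sense();print(s['joint_positions'][5],s['contact_force'],s['wrist_torque'],s['joint_torque'][5])"
```

```text
0.3262533804804699 [2.17329705 3.86116426 5.43786221] [ 0.71836344 -0.17838463 -0.09158373] 1.2160638347268105
```

Emit:
{"api": "move_arm", "payload": {"rows": [[40, [0, 0, 0.0001], 0.1], [40, [0, 0, 0.0002], 0.2], [40, [0, 0, 0.0003], 0.3], [40, [0, 0, 0.0003], 0.3]]}}

```text
time_s: 5.05
eef_pos: [0.661, 0.0824, 0.12]
orientation: [0.962, -0.274, 0.001, 0.0]
contact_force: [-1.8, -0.8, 5.7]
opening: 0.0441
```

```bash
python3 -c "
from h import *
s=env.sense();print(s['joint_positions'][5],s['contact_force'],s['wrist_torque'],s['joint_torque'][5])"
```

```text
0.6249776052686769 [-1.78588514 -0.84581615  5.72364459] [-0.00691827  0.31274003  0.64225106] 1.9568100571632385
```

Emit:
{"api": "move_arm", "payload": {"rows": [[40, [0, 0, 0.0001], 0.1], [40, [0, 0, 0.0002], 0.2], [40, [0, 0, 0.0002], 0.2]]}}

```text
time_s: 5.3
eef_pos: [0.661, 0.0827, 0.1196]
orientation: [0.929, -0.369, 0.001, -0.0]
contact_force: [-0.8, 0.3, 5.7]
opening: 0.044
```

```bash
python3 -c "
from h import *
s=env.sense();print(s['joint_positions'][5],s['contact_force'],s['wrist_torque'],s['joint_torque'][5])"
```

```text
0.8249627468051557 [-0.77214729  0.32835511  5.68150049] [0.09601091 0.10005377 0.59574387] 1.8945307284593582
```

Torque rose from about -0.07 to +0.6 N·m and stayed there while the wrist turned on, so the cap is at its stop and the pads are slipping. I'll release, lift and check.

Emit:
{"api": "move_arm", "payload": {"rows": [[100, [0, 0, 0], 0], [100, [0, 0, 0], 0], [100, [0, 0, 0], 0], [100, [0, 0, 0], 0], [100, [0, 0, 0], 0], [100, [0, 0, -0.03], 0], [100, [0, 0, -0.06], 0], [100, [0, 0, -0.1], 0], [100, [0, 0, -0.125], 0], [100, [0, 0, -0.125], 0]]}}

```text
time_s: 6.13
eef_pos: [0.6623, 0.0827, 0.2516]
orientation: [0.93, -0.367, 0.006, -0.003]
contact_force: [-0.8, 0.4, 1.0]
opening: 0.0852
```

```bash
python3 - <<'E'
from h import *
s=env.sense();print(s['eef_pos'],s['joint_positions'],s['orientation'],s['opening'])
for n in ("side",):
    im,d=env.grab_frame(n); u,v=203,210;cv2.imwrite("pics/side4full.png",im)
    x=im[v-60:v+50,u-70:u+70]
    cv2.imwrite(f"pics/{n}4.png",cv2.resize(x,None,fx=5,fy=5,interpolation=cv2.INTER_CUBIC))
E
```

```text
[0.66233574 0.08270684 0.25164316] [ 6.89216330e-02  4.57183455e-01  9.18611291e-01 -1.02405345e-05
  1.75345806e+00  8.20938625e-01] [ 0.93011971 -0.36720466  0.00557135 -0.00265095] 0.0851982200629209
```

View pics/side4.png

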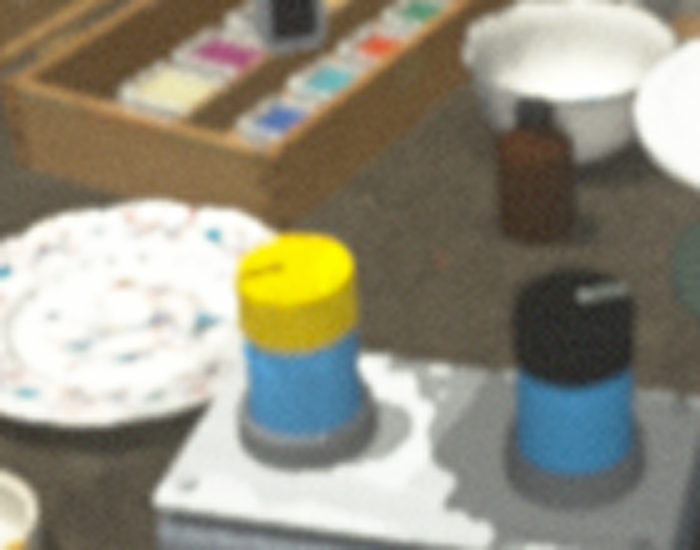

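```bash
python3 - <<'E'
from h import *
def ang(c,t,z):
    a=ray('side',*c,z);b=ray('side',*t,z);d=b-a;return np.degrees(np.arctan2(d[1],d[0])),np.linalg.norm(d[:2]),a.round(4)
C=np.array([133,150])
f=lambda x,y:(133+x/5-.4,150+y/5-.4)
print('after',ang(f(285,264),f(243,275),.131), ang(f(297,263),f(243,275),.131))
g=lambda x,y:(150+x/5-.4,180+y/5-.4)
print('before',ang(g(210,115),g(221,140),.1328))
im,d=env.grab_frame('side');P=pts('side',d)
D0=np.load('pics/side0.npy');P0=pts('side',D0)
c=ray('side',*f(297,263),.131)
for nm,X in (('y',(.6615,.083)),('b',(.5535,.055)),):
    for l,Q in (('start',P0),('now',P)):
        m=(np.hypot(Q[...,0]-X[0],Q[...,1]-X[1])<.016)&(Q[...,2]>.12); print(nm,l,m.sum(),np.median(Q[m][:,2]).round(4))
x=im[195:260,170:215];cv2.imwrite("pics/jar4.png",cv2.resize(x,None,fx=9,fy=9,interpolation=cv2.INTER_CUBIC))
E
```

```text
after (np.float64(53.498424568799564), np.float64(0.01669467420465246), array([0.6652, 0.0814, 0.131 ])) (np.float64(49.66668734144839), np.float64(0.021079699568254354), array([0.6615, 0.0788, 0.131 ]))
before (np.float64(137.65854600332048), np.float64(0.017920964089102313), array([0.6597, 0.0824, 0.1328]))
y start 123 0.1343
y now 147 0.1331
b start 136 0.1329
b now 135 0.1329
```

View pics/jar4.png

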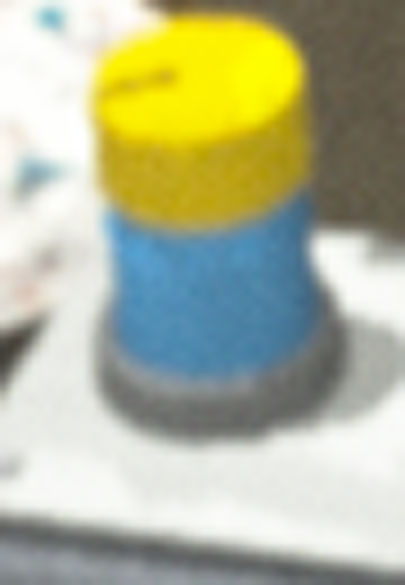

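After release the line points at about 50–53° world, against 138° at the start. That is about 1.5 rad closed, and the yellow top is now level with the black one (0.1331 and 0.1329 m). The tick is on the jar's far side and can't be seen. Next, the green button.

Emit:
{"api": "move_arm", "payload": {"rows": [[0, [0.004, 0.03, 0], 0], [0, [0.009, 0.065, 0], 0], [0, [0.014, 0.1, 0], 0], [0, [0.019, 0.135, 0], 0], [0, [0.024, 0.17, 0], 0], [0, [0.029, 0.205, 0], 0], [0, [0.034, 0.24, 0], 0], [0, [0.039, 0.275, 0], 0], [0, [0.044, 0.31, 0], 0], [0, [0.048, 0.345, 0], 0], [0, [0.053, 0.38, 0], 0], [0, [0.057, 0.41, 0], 0]]}}

```text
time_s: 7.23
eef_pos: [0.4201, -0.2568, 0.2411]
orientation: [0.93, -0.367, -0.002, -0.0]
contact_force: [-0.1, 0.5, 0.5]
opening: 0.0004
```

Emit:
{"api": "move_arm", "payload": {"rows": [[0, [0.001, 0.01, 0], 0], [0, [0.003, 0.0235, 0], 0], [0, [0.003, 0.0235, 0], 0], [0, [0.003, 0.0235, 0], 0]]}}

```text
time_s: 7.57
eef_pos: [0.4081, -0.2746, 0.2419]
orientation: [0.93, -0.368, -0.001, -0.001]
contact_force: [-0.4, -0.1, -0.2]
opening: -0.0001
```

```bash
python3 -c "
from h import *
s=env.sense();print(s['joint_positions'],s['eef_pos'],s['opening'])
o=R.from_quat(s['orientation']).as_matrix(); print(o.T@(np.array([.410,-.274,.1095+.017])-s['eef_pos']))
im,d=env.grab_frame('side')
cv2.imwrite('pics/s5.png',cv2.resize(im[80:230,280:420],None,fx=4,fy=4,interpolation=cv2.INTER_CUBIC))"
```

```text
[-6.67609552e-01 -3.83173401e-02  1.50434620e+00  4.70099631e-04
  1.67797106e+00  8.53134281e-02] [ 0.40808457 -0.27457701  0.24191627] -6.325210422373148e-05
[ 0.00128464 -0.00170063  0.11541393]
```

View pics/s5.png

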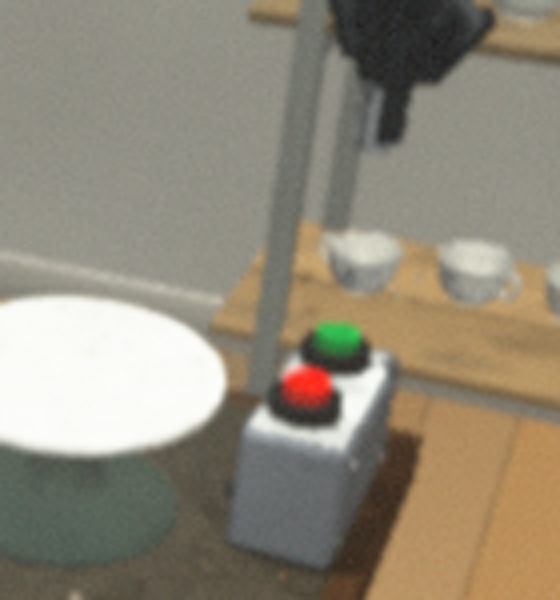

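The closed fingers, at (385,120) in the crop, are above the green button at (338,340), and the measured xy error is about 2 mm. Going down in steps.

Emit:
{"api": "move_arm", "payload": {"rows": [[0, [0.001, -0.001, 0.03], 0], [0, [0.001, -0.001, 0.06], 0], [0, [0.001, -0.001, 0.09], 0], [0, [0.001, -0.001, 0.105], 0], [0, [0.001, -0.001, 0.11], 0], [0, [0.001, -0.001, 0.11], 0]]}}

```text
time_s: 8.12
eef_pos: [0.4097, -0.2736, 0.1318]
orientation: [0.93, -0.367, -0.002, -0.001]
contact_force: [0.5, 0.0, 1.2]
opening: 0.0002
```

Emit:
{"api": "move_arm", "payload": {"rows": [[0, [0, 0, 0.002], 0], [0, [0, 0, 0.005], 0], [0, [0, 0, 0.007], 0], [0, [0, 0, 0.007], 0]]}}

```text
time_s: 8.45
eef_pos: [0.4099, -0.275, 0.1267]
orientation: [0.93, -0.367, 0.0, 0.0]
contact_force: [-0.1, 0.2, -0.0]
opening: 0.0001
```

Emit:
{"api": "move_arm", "payload": {"rows": [[0, [0, 0, 0.002], 0], [0, [0, 0, 0.004], 0], [0, [0, 0, 0.004], 0]]}}

```text
time_s: 8.7
eef_pos: [0.41, -0.2751, 0.1225]
orientation: [0.93, -0.367, 0.001, 0.0]
contact_force: [0.5, 0.4, 2.4]
opening: 0.0
```

Emit:
{"api": "move_arm", "payload": {"rows": [[0, [0, 0, 0.002], 0], [0, [0, 0, 0.003], 0], [0, [0, 0, 0.003], 0]]}}

```text
time_s: 8.95
eef_pos: [0.41, -0.2751, 0.1196]
orientation: [0.93, -0.367, 0.001, 0.0]
contact_force: [0.4, -0.2, 4.3]
opening: 0.0001
```

Emit:
{"api": "move_arm", "payload": {"rows": [[0, [0, 0, 0.001], 0], [0, [0, 0, 0.002], 0], [0, [0, 0, 0.002], 0]]}}

```text
time_s: 9.2
eef_pos: [0.4101, -0.2751, 0.1189]
orientation: [0.93, -0.367, 0.001, 0.0]
contact_force: [-2.3, 2.5, 12.0]
opening: 0.0
```

Emit:
{"api": "move_arm", "payload": {"rows": [[0, [0, 0, 0.001], 0], [0, [0, 0, 0.001], 0], [0, [0, 0, 0.001], 0]]}}

```text
time_s: 9.45
eef_pos: [0.4101, -0.2752, 0.1188]
orientation: [0.93, -0.367, 0.001, 0.0]
contact_force: [-5.0, 3.6, 17.8]
opening: -0.0002
```

```bash
python3 -c "
from h import *
im,d=env.grab_frame('side')
cv2.imwrite('pics/s6.png',cv2.resize(im[130:220,320:400],None,fx=6,fy=6,interpolation=cv2.INTER_CUBIC))"
```

```text
(no output)
```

View pics/s6.png

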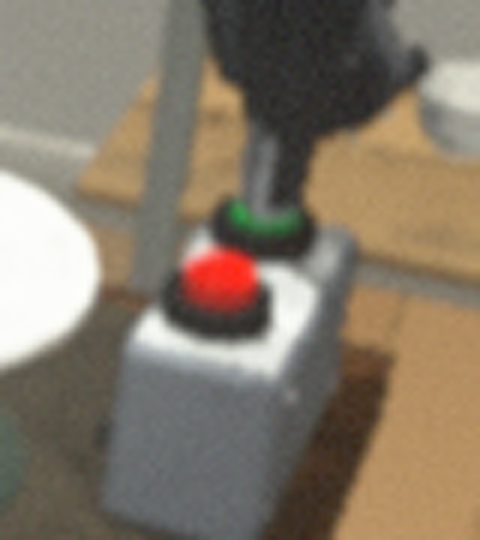

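The fingertips sit inside the green disc at about (265,215), with the disc sunk nearly level with its housing. At 18 N and no further travel, it is bottomed. Now letting go.

Emit:
{"api": "move_arm", "payload": {"rows": [[0, [0, 0, 0], 0], [0, [0, 0, -0.01], 0], [0, [0, 0, -0.03], 0], [0, [0, 0, -0.06], 0], [0, [0, 0, -0.09], 0], [0, [0, 0, -0.12], 0], [0, [0, 0, -0.12], 0], [0, [0, 0, -0.12], 0]]}}

```text
time_s: 10.17
eef_pos: [0.41, -0.2752, 0.2374]
orientation: [0.93, -0.367, 0.001, 0.0]
contact_force: [-0.3, -0.1, -0.3]
opening: -0.0002
```

```bash
python3 -c "
from h import *
s=env.sense();print(s['eef_pos'],s['contact_force'],s['time_s'])
im,d=env.grab_frame('side')
cv2.imwrite('pics/s7.png',cv2.resize(im[130:220,320:400],None,fx=6,fy=6,interpolation=cv2.INTER_CUBIC))
cv2.imwrite('pics/s7f.png',im)
im,d=env.grab_frame('top');cv2.imwrite('pics/t7.png',cv2.resize(im[100:290,150:390],None,fx=3,fy=3,interpolation=cv2.INTER_CUBIC))
"
```

```text
[ 0.40999926 -0.27515569  0.23739878] [-0.30391428 -0.11267029 -0.34717333] 10.1667
```

View pics/s7.png

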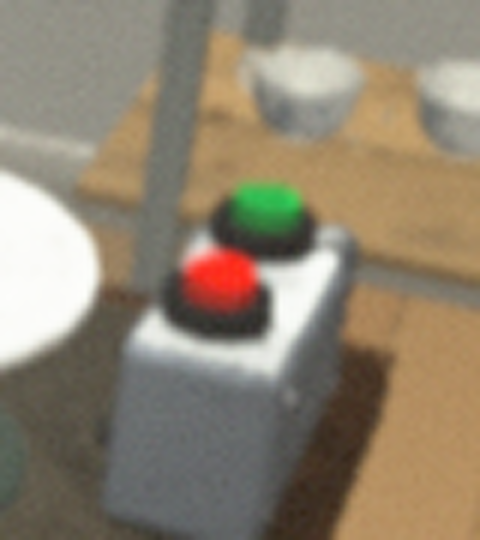

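View pics/t7.png

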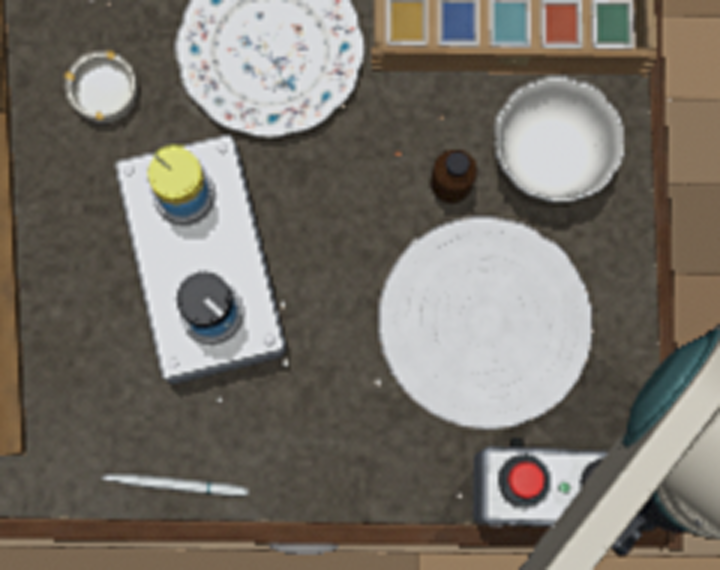

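The green button is up again at (267,205) in the side crop. In the top view both caps, the bottle, bowl, dish and scraper are where they started, and the arm is clear.

```bash
python3 -c "
from h import *
print(env.finish_job())"
```

```text
the job is handed in; nothing more can be done
None
```

I screwed the yellow cap home, then pressed the green button all the way down, let it go and handed the job in at about 10 s. No verdict is reported, so these are my own last checks:

- **Yellow cap:** I turned it clockwise about 1.5 rad. The turning torque then jumped from about -0.07 to +0.6 N·m and the pads slipped, so it was against its stop. After release its top was level with the black cap's (0.1331 and 0.1329 m). The white tick is on the jar's far side, so I could not check the line against it.
- **Green button:** It bottomed out, with about 18 N and no further travel. The picture taken while pressing shows it sunk nearly level with its housing. I saw no clear change in the pilot lamp afterwards, so the lamp confirms nothing.
- **At the end:** The pictures show the green button up again, and the red button, black cap and loose things in place. The arm is clear, with no contact force.

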